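Put the rubber stamp away in the sliding-cover case

ROBOT

A 7-joint arm with a two-finger parallel gripper is mounted at the origin on a cart in front of the work surface, level with it; the furniture and walls round the work are solid. World frame = base frame: x ahead of the robot, y to its left, z up, the work surface at z = 0. Lengths are in m, angles in rad, forces in N, time in s.
With the tool pointing down it reaches from about 0.425 to 0.875 m from the base axis. Payload 4.7 kg.
Tool frame: the origin (TCP) lies midway between the tips of the shut fingers; the grasp point (between the pads) lies 19 mm behind it; z points along the fingers, y is the line along which they close (so a half turn about z gives the same grasp; the last joint's range is limited). The gripper opens to 87 mm and grips with 3 to 60 N. Pads are 19 mm wide; open, the fingers measure 117 mm over their backs; the gripper's body (75 mm by 190 mm) begins 51 mm behind the grasp point.
Start: joints at [1.165, 0.321, -0.07, 1.45, 0.023, 1.371, -0.057], TCP at [0.265, -0.594, 0.223] pointing down, gripper open.
Joint ranges: [-2.86, 2.86], [-0.3, 2.09], [-1.38, 1.24], [0.06, 2.45], [-1.56, 4.7], [0.09, 2.05], [-2.69, 2.69]. Speed limits (rad/s): [2.57, 2.57, 3.14, 3.14, 3.14, 3.14, 3.14].

INTERFACE

Orientations are given as a rotation vector (axis times angle).
In Python, from bench import ctrl gives the robot as it stands.
- The arm moves only by the tool hand_motion, called after "Request:" in YAML: its name, and indented under it one key for each argument. Schema: {"type":"object","properties":{"segments":{"type":"array","items":{"type":"number"},"minItems":5,"maxItems":100},"grip_n":{"type":"number"},"only":{"type":"string"},"quiet":{"type":"boolean"},"lines":{"type":"string"}},"required":["segments"],"additionalProperties":false}. segments is one flat list of numbers that holds 1 to 20 rows one after another, with no inner brackets; each row has 5 numbers: dx, dy, dz in units of 50 mm, then a turn about the tool's z in units of 0.25 rad, then the opening from 0.0 (shut) to 1.0 (fully open); each row is the pose to reach, as a shift and turn from the pose commanded when the call began, along the tool's axes at that moment; what a row does not reach only later rows make up. A row lasts 1/10 s, in which the tool goes at most 0.05 m and 0.15 rad, less where a joint would pass 70% of its speed; a pose out of reach is approached as far as the arm can. The fingers move at their own pace and stop on an object; grip_n is the grip in N (left out, the last holds). Time passes only in rows, so rows that do not move let the fingers close. The tool returns the time, the measured TCP pose, the force, the opening and the grip force at its end. only (a regular expression) keeps the lines of the reply that match it, lines (a string "A,B") keeps lines A to B, and quiet returns only ok. Input that does not fit is refused with a message, and nothing moves.
- ctrl.get_state(): the state, without advancing time (a new reading comes with each control period).
- ctrl.get_image(name): name is "scene" or "top" or "wrist"; returns the picture (384x512x3 uint8, red, green, blue); there is no depth.
- ctrl.camera_model(name): a dict with "vertical_fov" (degrees; the focal length in pixels is half the picture's height over the tangent of half this angle, whatever the lens; pixels are square), "cx", "cy" (the principal point, pixels), "rvec" (rotation vector, rad) and "tvec" (3), from world to camera coordinates, as OpenCV has them; the wrist camera has in their place "hand_eye" (4x4, takes a point from camera to tool coordinates, whose origin is the TCP and whose axes are the flange's). Camera axes: x right, y down, z forward; pixel columns grow to the right and rows downward; lengths in m; the calibration is good to about 2 mm. A picture is of the moment at which its call begins: read the wrist's pose just before it. camera_model takes no time and is no camera call.
- ctrl.close_job(): hands the job in; it is judged then, once.
The state is a dict: "time": time; "joint_positions": joint angles; "qd": joint speeds; "joint_torque": joint torques, N m; "position": TCP position; "tool_rot": TCP orientation; "ft_force": force on the tool from outside, world axes, zero at the start; "torque": the same for the moment, N m; "grip_width": opening from 0.0 (shut) to 1.0 (fully open); "grip_force": force on a finger pad.
Only numpy, scipy, OpenCV 4.12 (cv2) and the standard library are available. Lean on these libraries where they do the work, as an engineer would, in place of code of your own. Each camera call takes 0.05 s, during which the arm holds its last target. There are 200 camera calls.

TASK

First slide the blue cover of the grey desk case back as far as it goes. Then lay the rubber stamp that stands in front of the case, and is too tall to go in upright, on its side on the open desk and let go of it; then take it up again as it lies and lay it, still on its side, in the open compartment of the case. Finally slide the cover fully shut over it, leaving the glue stick, sticky notes, tape roll and mouse where they are.

Things in the scene. Friction and masses are not known exactly. Their poses are not given: they have to be found in the camera images.
- case: grey desk case fixed to the desk, 172 (x) x 98 (y) x 42 mm high; origin at the centre of its underside, z up, x along the cover's slide to the rear, away from the robot. Its front half is an open-topped compartment, 84 (x) x 82 (y) mm inside, floor 5 mm above the desk, front wall and side rims 42 mm high; 29 mm of height is free between floor and cover.
- well (a point): centre of the compartment's floor (case x -38 mm, y 0, z 5 mm); axes as the case's
- cover (a joint): slide of the blue cover along the case's +x: 0 = shut against the front wall, 0.100 m = fully back (compartment wholly clear from 0.085 m on). It resists with about 1.5 N of friction and light damping, and stays where it is left. Top of its slab 38 mm above the desk.
- cover_grip (a point): middle of the top edge of the white grip rib across the cover, 56 mm above the desk; the rib is 10 mm thick (along case x), 44 mm wide (along case y) and stands 18 mm above the cover; it moves with the cover and sits at case x -48 mm when shut
- stamp: loose rubber stamp, about 60 g, at first upright on its base. Origin at the centre of its underside, z up along the handle, y along the base. Wooden base 22 (x) x 60 (y) x 16 (z) mm; black turned handle: neck 14 mm across from z 16 to 35, round knob 24 mm across from z 35 to 68 mm (top). Lying on its side (z axis level) it is 24 mm high.
- stamp_mid (a point): the middle of the stamp, on its handle axis 34 mm above its underside; axes as the stamp's
- glue: bystander: glue stick with a red cap, standing, 27 mm across, 87 mm high, origin at the centre of its underside
- notes: bystander: block of yellow sticky notes, 79 x 79 x 22 mm, origin at the centre of its underside
- tape: bystander: tan tape roll lying flat, 94 x 92 x 48 mm, origin at the centre of its underside
- mouse: bystander: black computer mouse, 109 x 68 x 35 mm, origin at the centre of its underside

How it is judged:
On the way, in this order (a step that is already met when the one before it is completed fails the run):
1. the cover is slid back, at least 85 of its 100 mm (value of joint cover above 0.085 m), for 0.2 s.
2. the stamp lies on its side on the desk, outside the case, let go (angle between stamp's own z axis and vertical between 1.4 and 1.75 rad and height (world z) of stamp_mid below 0.016 m and horizontal distance between stamp_mid and well above 0.06 m and contact force between stamp and the arm below 0.05 N and contact force between stamp and the fingers below 0.05 N and linear speed of stamp below 0.03 m/s), for 0.2 s.
3. the stamp lies on its side on the floor of the compartment, let go, while the cover is still back (angle between stamp's own z axis and vertical between 1.35 and 1.8 rad and x of stamp_mid in the frame of well between -0.025 and 0.025 m and y of stamp_mid in the frame of well between -0.025 and 0.025 m and z of stamp_mid in the frame of well below 0.018 m and contact force between stamp and the fingers below 0.05 N and value of joint cover above 0.07 m), for 0.2 s.
At the end, for the whole second after the job is handed in: the cover is shut to within 4 mm and the stamp lies at rest on its side (within about 12 degrees of level) in the compartment, its middle within 25 mm of the compartment's centre each way and no more than 18 mm above its floor (value of joint cover below 0.004 m and angle between stamp's own z axis and vertical between 1.35 and 1.8 rad and x of stamp_mid in the frame of well between -0.025 and 0.025 m and y of stamp_mid in the frame of well between -0.025 and 0.025 m and z of stamp_mid in the frame of well below 0.018 m and linear speed of stamp below 0.03 m/s); the robot touches nothing.
It fails at once if the glue stick is moved more than 25 mm (distance of glue from where it was at the start of the episode above 0.025 m).
It fails at once if the sticky notes are moved more than 25 mm (distance of notes from where it was at the start of the episode above 0.025 m).
It fails at once if the tape roll is moved more than 25 mm (distance of tape from where it was at the start of the episode above 0.025 m).
It fails at once if the mouse is moved more than 25 mm (distance of mouse from where it was at the start of the episode above 0.025 m).
It also fails if it takes over 72 s, if anything falls off the work surface, if the arm or the gripper's body presses on something with over 40 N, if the wrist force passes 120 N, or if a joint passes its speed limit or range.

## Working session

There is one attempt and no reset: what is moved stays moved. The work goes in short steps, Python scripts to look and compute and a tool call to move; the robot and the scene stay as the last step left them, time stands still between calls to the robot, and variables do not carry over. Pictures are saved under pics/ and viewed, at most 10 in all, crops included, and the job is handed in when it is done.

```bash
ls; mkdir -p pics; cat > h.py <<'E'
import numpy as np, cv2
from scipy.spatial.transform import Rotation as R
from bench import ctrl
def cam(name, st=None):
    m=ctrl.camera_model(name); f=192/np.tan(np.radians(m["vertical_fov"])/2)
    K=np.array([[f,0,m["cx"]],[0,f,m["cy"]],[0,0,1]])
    if "hand_eye" in m:
        st=st or ctrl.get_state(); T=np.eye(4); T[:3,:3]=R.from_rotvec(st["tool_rot"]).as_matrix(); T[:3,3]=st["position"]
        T=T@np.array(m["hand_eye"]); return K,T[:3,:3],T[:3,3]
    W=R.from_rotvec(np.ravel(m["rvec"])).as_matrix(); return K,W.T,-W.T@np.ravel(m["tvec"])
def ray(c,uv):
    K,Rw,o=c; d=Rw@np.linalg.solve(K,[uv[0],uv[1],1.]); return o,d/np.linalg.norm(d)
def plane(c,uv,z):
    o,d=ray(c,uv); return o+d*(z-o[2])/d[2]
def tri(pairs):
    A=np.zeros((3,3));b=np.zeros(3);L=[]
    for c,uv in pairs:
        o,d=ray(c,uv);P=np.eye(3)-np.outer(d,d);A+=P;b+=P@o;L.append((o,P))
    x=np.linalg.solve(A,b); return x,max(np.linalg.norm(P@(x-o)) for o,P in L)
def proj(c,p):
    K,Rw,o=c; q=K@(Rw.T@(np.array(p)-o)); return q[:2]/q[2]
E
python3 - <<'E'
from h import *
s=ctrl.get_state(); print({k:np.round(v,3) for k,v in s.items()})
for n in("scene","top"):
    i=ctrl.get_image(n); cv2.imwrite(f"pics/{n}0.png",i[...,::-1]); print(ctrl.camera_model(n))
print(ctrl.camera_model("wrist"))
E
```

```text
bench.py
pics
{'time': np.float64(0.0), 'joint_positions': array([ 1.165,  0.322, -0.07 ,  1.452,  0.023,  1.371, -0.057]), 'qd': array([-0.   ,  0.003, -0.   ,  0.   ,  0.001,  0.002, -0.001]), 'joint_torque': array([ 1.0000e-03, -4.9129e+01, -4.0300e-01, -3.1253e+01, -6.4000e-02,
        4.4000e-02,  0.0000e+00]), 'position': array([ 0.265, -0.593,  0.221]), 'tool_rot': array([-3.071e+00, -6.540e-01,  1.000e-03]), 'ft_force': array([0.415, 0.048, 0.01 ]), 'torque': array([0.021, 0.04 , 0.015]), 'grip_force': np.float64(0.0), 'grip_width': np.float64(1.001)}
{'vertical_fov': 45.96413356860785, 'cx': 247.68660743554858, 'cy': 192.32591730006894, 'rvec': array([ 0.69985323, -2.66272665,  1.05031607]), 'tvec': array([0.51726426, 0.23074349, 0.89601058])}
{'vertical_fov': 43.6134974167591, 'cx': 246.5860119359704, 'cy': 187.45667457115735, 'rvec': array([ 2.17764819, -2.12441364,  0.12620134]), 'tvec': array([0.04830871, 0.57661337, 1.0965509 ])}
{'vertical_fov': 67.25692290870788, 'cx': 260.4688034058196, 'cy': 189.9968129046806, 'hand_eye': array([[ 4.11654907e-04, -9.60508872e-01, -2.78249056e-01,
         7.65476862e-02],
       [ 9.99999861e-01,  4.86881819e-04, -2.01256593e-04,
         5.49329340e-04],
       [ 3.28783149e-04, -2.78248934e-01,  9.60508939e-01,
        -1.62008628e-01],
       [ 0.00000000e+00,  0.00000000e+00,  0.00000000e+00,
         1.00000000e+00]])}
```

View pics/scene0.png

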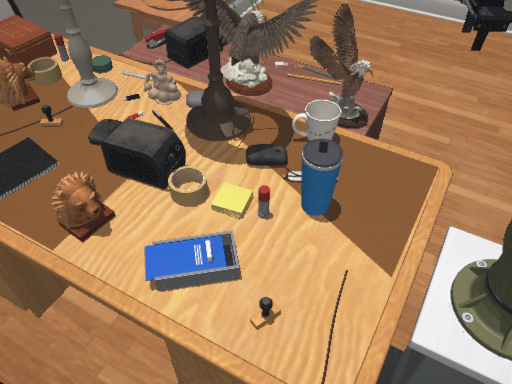

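View pics/top0.png

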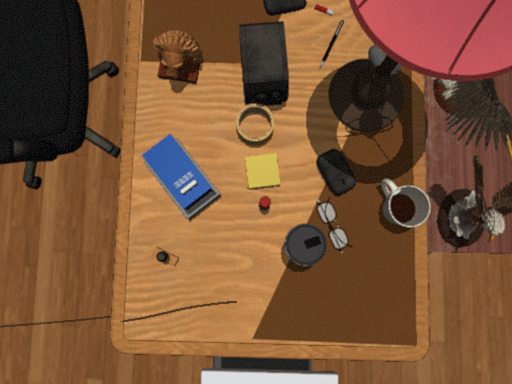

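The top view shows the case at about (181,176), with its white rib at (188,186) and a dark front strip at (203,204). The stamp is at (163,257), the glue at (265,203), the notes at (263,171) and the tumbler at (305,245). The scene view agrees: stamp knob at (266,302), rib at (209,249).

```bash
python3 - <<'E'
from h import *
ct,cs=cam("top"),cam("scene")
T=cv2.imread("pics/top0.png");S=cv2.imread("pics/scene0.png")
print("knob",tri([(ct,(163,256.5)),(cs,(266,302))]))
print("rib",tri([(ct,(188.5,186)),(cs,(209,247))]))
print("glue",tri([(ct,(265,202)),(cs,(264,188))]))
for n,p,z in(("notes",(263,171),.022),("tumbler",(305,245),.12),("b1",(157,253),.016),("b2",(178,261),.016),("stampbase",(169,258),.016)): print(n,plane(ct,p,z).round(3))
h=cv2.cvtColor(T,cv2.COLOR_BGR2HSV)
m=cv2.inRange(h,(105,120,60),(125,255,255)); 
c=max(cv2.findContours(m,0,1)[0],key=cv2.contourArea); b=cv2.boxPoints(cv2.minAreaRect(c)); print("cover",b,[plane(ct,p,.038).round(3) for p in b])
i=np.hstack([cv2.resize(T[120:280,120:240],None,fx=3.3,fy=3.3,interpolation=2),cv2.resize(S[225:340,140:300],(400,528),interpolation=2)[:, :400]])
cv2.imwrite("pics/c1.png",i[:, :796])
E
```

```text
knob (array([0.41094588, 0.24995531, 0.05499279]), np.float64(0.0017755568775859047))
rib (array([0.57330877, 0.19750168, 0.05766841]), np.float64(0.0006276575686326218))
glue (array([0.53858821, 0.0206414 , 0.08969377]), np.float64(0.0020832635130878484))
notes [0.618 0.024 0.022]
tumbler [ 0.443 -0.067  0.12 ]
b1 [0.416 0.271 0.016]
b2 [0.399 0.22  0.016]
stampbase [0.405 0.242 0.016]
cover [[141.92497 154.78526]
 [169.36095 133.58473]
 [211.08022 187.57439]
 [183.64424 208.77492]] [array([0.648, 0.314, 0.038]), array([0.701, 0.251, 0.038]), array([0.573, 0.146, 0.038]), array([0.521, 0.209, 0.038])]
```

View pics/c1.png

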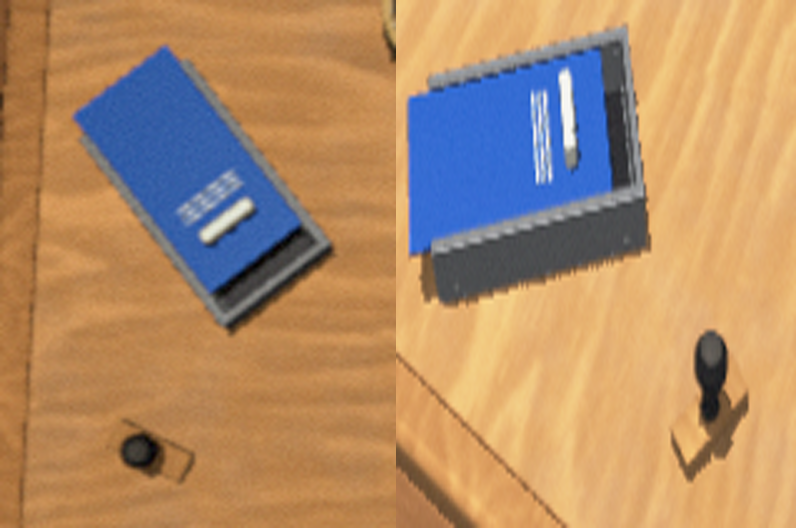

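```bash
cat >> h.py <<'E'
def go(p,ydir=None):
    "print rows' shift and turn in tool axes to TCP p with tool y along +-ydir (world xy)"
    s=ctrl.get_state(); M=R.from_rotvec(s["tool_rot"]).as_matrix(); d=M.T@(np.array(p)-s["position"]); t=0
    if ydir is not None:
        v=M.T@np.array([*ydir,0.]); t=np.arctan2(-v[0],v[1]); t=(t+np.pi/2)%np.pi-np.pi/2
    print("d",d.round(4),"len",np.linalg.norm(d).round(3),"turn",round(t,3),"or",round(t-np.sign(t)*np.pi,3),"tilt",M[:2,2].round(3),"x",M[:2,0].round(3),"y",M[:2,1].round(3),"q7",s["joint_positions"][6].round(2))
E
python3 - <<'E'
from h import *
ct,cs=cam("top"),cam("scene")
print("tumb",tri([(ct,(305,245)),(cs,(322,147))]))
A=plane(ct,(220.6,193.6),.042);B=plane(ct,(189.7,220.6),.042);print("front corners",A,B,np.linalg.norm(A-B))
u=np.array([.1275,.105]);u/=np.linalg.norm(u)
go([.52,.17,.24],u)
E
```

```text
tumb (array([ 0.44487564, -0.05851255,  0.18917236]), np.float64(0.002898549386001565))
front corners [0.55857238 0.12314782 0.042     ] [0.49345012 0.19321277 0.042     ] 0.09565566755687047
d [ 0.5442 -0.5928 -0.0175] len 0.805 turn 1.302 or -1.84 tilt [-0.001  0.002] x [0.913 0.408] y [ 0.408 -0.913] q7 -0.06
```

Units first: shifts go in units of 50 mm and turns go in units of 0.25 rad. So -0.35 m is -7, 0.35 m is 7, -1.84 rad is -7.36.

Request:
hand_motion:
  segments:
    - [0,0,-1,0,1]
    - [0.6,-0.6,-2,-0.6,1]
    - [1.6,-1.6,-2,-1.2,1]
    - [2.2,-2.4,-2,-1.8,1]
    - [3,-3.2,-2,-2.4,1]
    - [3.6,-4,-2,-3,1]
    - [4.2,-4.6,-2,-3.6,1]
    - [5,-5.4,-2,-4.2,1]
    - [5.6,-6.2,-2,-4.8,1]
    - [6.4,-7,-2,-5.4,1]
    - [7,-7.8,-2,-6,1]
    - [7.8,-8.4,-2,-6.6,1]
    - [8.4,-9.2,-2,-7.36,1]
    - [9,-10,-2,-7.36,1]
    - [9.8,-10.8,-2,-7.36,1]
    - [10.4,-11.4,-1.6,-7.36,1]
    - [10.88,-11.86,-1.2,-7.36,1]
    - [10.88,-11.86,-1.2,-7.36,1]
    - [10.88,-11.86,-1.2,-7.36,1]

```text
refused: segments[0]: [0, 0, -1, 0, 1] is not of type 'number' (schema: type "number"). Nothing was moved.
```

The error is about the shape of the input: one flat list, 5 numbers to a row, no inner brackets. Fixing that and sending the same move.

Request:
hand_motion:
  segments: [0,0,-1,0,1,0.6,-0.6,-2,-0.6,1,1.6,-1.6,-2,-1.2,1,2.2,-2.4,-2,-1.8,1,3,-3.2,-2,-2.4,1,3.6,-4,-2,-3,1,4.2,-4.6,-2,-3.6,1,5,-5.4,-2,-4.2,1,5.6,-6.2,-2,-4.8,1,6.4,-7,-2,-5.4,1,7,-7.8,-2,-6,1,7.8,-8.4,-2,-6.6,1,8.4,-9.2,-2,-7.36,1,9,-10,-2,-7.36,1,9.8,-10.8,-2,-7.36,1,10.4,-11.4,-1.6,-7.36,1,10.88,-11.86,-1.2,-7.36,1,10.88,-11.86,-1.2,-7.36,1,10.88,-11.86,-1.2,-7.36,1]

```text
time: 2.0
position: [0.5185, 0.1743, 0.2802]
tool_rot: [-1.328, -2.841, -0.001]
ft_force: [0.2, 0.5, 0.4]
grip_width: 1.001
grip_force: 0.0
```

```bash
python3 - <<'E'
from h import *
s=ctrl.get_state(); i=ctrl.get_image("wrist"); cv2.imwrite("pics/w1.png",i[...,::-1]); np.save("w1.npy",np.r_[s["position"],s["tool_rot"]]); print(s["position"],s["joint_positions"].round(2))
E
```

```text
[0.51850176 0.17427276 0.28022276] [ 0.44  0.16 -0.89  1.59  0.12  1.45  0.23]
```

View pics/w1.png

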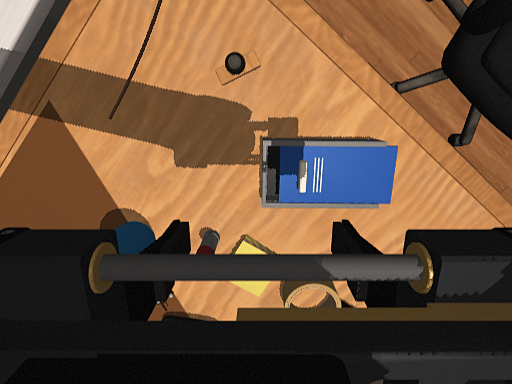

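Wrist view: the case spans (262–397, 139–207) with its rib at (302,176), and the stamp knob is at (235,63).

```bash
python3 - <<'E'
from h import *
v=np.load("w1.npy"); cw=cam("wrist",dict(position=v[:3],tool_rot=v[3:])); ct=cam("top")
W=cv2.imread("pics/w1.png");T=cv2.imread("pics/top0.png")
def cen(I,box,lo,hi):
    x0,y0,x1,y1=box; m=cv2.inRange(cv2.cvtColor(I[y0:y1,x0:x1],cv2.COLOR_BGR2HSV),lo,hi)
    n,l,s,c=cv2.connectedComponentsWithStats(m); k=1+np.argmax(s[1:,4]); return c[k]+[x0,y0],s[k],[x0+0,y0]
wr=cen(W,(292,150,312,205),(0,0,150),(180,60,255)); tr=cen(T,(176,175,200,195),(0,0,170),(180,70,255))
print(wr,tr); print("rib top",tri([(cw,wr[0]),(ct,tr[0])]),plane(cw,wr[0],.056),plane(ct,tr[0],.056))
wk=cen(W,(222,48,248,78),(0,0,0),(180,255,70)); tk=cen(T,(150,245,176,267),(0,0,0),(180,255,70))
print(wk,tk,"knob",tri([(cw,wk[0]),(ct,tk[0])]),plane(cw,wk[0],.05))
m=cv2.inRange(cv2.cvtColor(W,cv2.COLOR_BGR2HSV),(105,120,60),(125,255,255)); m[:130]=0;m[212:]=0;m[:,:260]=0
c=max(cv2.findContours(m,0,1)[0],key=cv2.contourArea); b=cv2.boxPoints(cv2.minAreaRect(c)); P=np.array([plane(cw,p,.038) for p in b]);print("cover",b.round(1).tolist(),P.round(4).tolist())
i=np.hstack([cv2.resize(W[125:215,250:350],None,fx=4,fy=4,interpolation=2),cv2.resize(W[30:120,190:290],None,fx=4,fy=4,interpolation=2)])
cv2.imwrite("pics/c2.png",i)
E
```

```text
(array([303.22033898, 181.84745763]), array([  8,  12,   7,  31, 118], dtype=int32), [292, 150]) (array([187.89705882, 186.08823529]), array([ 5,  5, 15, 13, 68], dtype=int32), [176, 175])
rib top (array([0.57053553, 0.19616042, 0.0806193 ]), np.float64(0.0011408378968695038)) [0.57838361 0.19436383 0.056     ] [0.57270662 0.19884424 0.056     ]
(array([234.88157895,  64.01754386]), array([  3,   5,  20,  22, 228], dtype=int32), [222, 48]) (array([162.35227273, 256.35227273]), array([ 7,  6, 12, 11, 88], dtype=int32), [150, 245]) knob (array([0.40975596, 0.25261342, 0.04264954]), np.float64(0.0005909546814407523)) [0.41129571 0.25182142 0.05      ]
cover [[279.0, 146.0], [397.0, 146.0], [397.0, 203.0], [279.0, 203.0]] [[0.5227, 0.2091, 0.038], [0.649, 0.3149, 0.038], [0.711, 0.2576, 0.038], [0.5777, 0.1458, 0.038]]
```

View pics/c2.png

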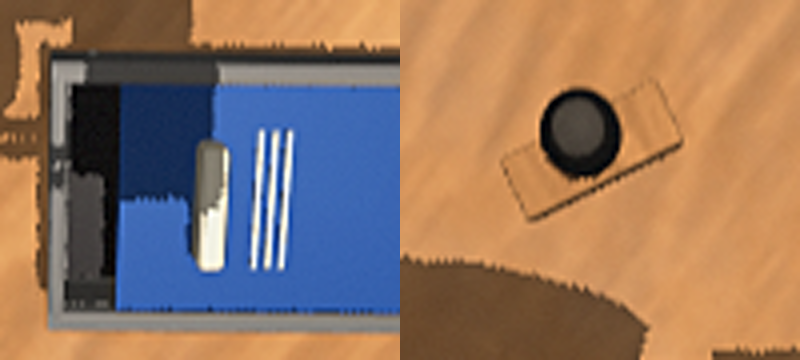

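The crop shows the rib top centred at wrist (303.7,176.5), the case's outer front corners at (262.4,138) and (261.8,207), and the stamp base corners at (215,69), (254,50), (261,66) and (222,85).

```bash
python3 - <<'E'
from h import *
v=np.load("w1.npy"); cw=cam("wrist",dict(position=v[:3],tool_rot=v[3:])); ct=cam("top")
print("rib",tri([(cw,(303.7,176.5)),(ct,(188.2,186))]),plane(cw,(303.7,176.5),.056))
A=plane(cw,(262.4,138),.042);B=plane(cw,(261.8,207),.042);print(A,B,np.linalg.norm(A-B))
u=np.array([B[1]-A[1],A[0]-B[0]]); u=-u/np.linalg.norm(u) ; print("u from front",u,"mid",(A+B)/2)
print("base",[plane(cw,p,.016).round(4)[:2] for p in((215,68.7),(253.7,50),(260.7,65.7),(222,84.7),(237.9,67.3))])
b=[plane(cw,p,.038) for p in((279,146),(279,203),(397,146))];print("cover side dir",(b[2]-b[0])/np.linalg.norm(b[2]-b[0]),"front mid",(b[0]+b[1])/2)
go([.578,.2,.2],[.771,.637])
E
```

```text
rib (array([0.57446712, 0.1994409 , 0.05032875]), np.float64(0.0009554462437032598)) [0.57379252 0.20039735 0.056     ]
[0.49759845 0.20300111 0.042     ] [0.56131814 0.12580664 0.042     ] 0.10009587770751588
u from front [0.77120525 0.63658657] mid [0.52945829 0.16440388 0.042     ]
base [array([0.3889, 0.2314]), array([0.4147, 0.2836]), array([0.4346, 0.2746]), array([0.409 , 0.2212]), array([0.4119, 0.2529])]
cover side dir [0.76662053 0.64210043 0.        ] front mid [0.55020258 0.17748356 0.038     ]
d [-0.0161  0.0637  0.0809] len 0.104 turn 0.003 or -3.139 tilt [-0.003  0.001] x [-0.639  0.769] y [0.769 0.639] q7 0.23
```

To row units: 0.2 m is 4, 0.0607 m is 1.214.

Request:
hand_motion:
  segments: [-0.27,1.214,0.8,0,0.35,-0.27,1.214,1.6,0,0.35,-0.27,1.214,2.4,0,0.35,-0.27,1.214,3.2,0,0.35,-0.27,1.214,3.8,0,0.35,-0.27,1.214,4,0,0.35,-0.27,1.214,4.2,0,0.35,-0.27,1.214,4.2,0,0.35]
  grip_n: 15

```text
time: 2.85
position: [0.5758, 0.1969, 0.0728]
tool_rot: [1.342, 2.84, -0.001]
ft_force: [0.3, -0.0, 0.1]
grip_width: 0.387
grip_force: 0.0
```

```bash
python3 - <<'E'
from h import *
i=ctrl.get_image("scene"); cv2.imwrite("pics/s1.png",cv2.resize(i[190:330,130:310,::-1],None,fx=4,fy=4,interpolation=2)); go([.574,.2,.043],[.77,.638])
E
```

```text
d [ 0.0034 -0.0002  0.0307] len 0.031 turn -0.004 or 3.138 tilt [ 0.002 -0.   ] x [-0.635  0.772] y [0.772 0.635] q7 0.04
```

View pics/s1.png

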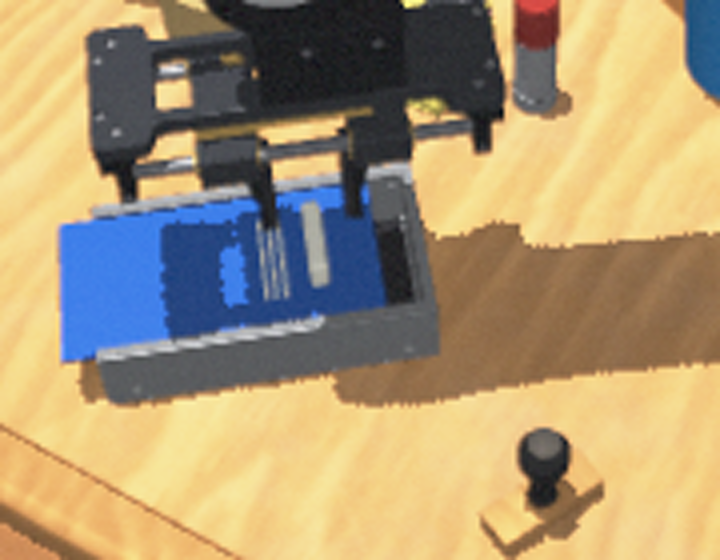

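The fingers at crop (268,215) and (355,210) straddle the rib at (315,243). I'll descend, grip and slide back.

Request:
hand_motion:
  segments: [0.06,0,0.3,0,0.35,0.06,0,0.6,0,0.35,0.06,0,0.6,0,0.35,0.06,0,0.6,0,0,0.06,0,0.6,0,0,0.06,0,0.6,0,0,0.06,0,0.6,0,0]
  grip_n: 20

```text
time: 3.6
position: [0.5738, 0.2002, 0.043]
tool_rot: [1.341, 2.841, 0.001]
ft_force: [-1.0, -0.2, -0.0]
grip_width: 0.113
grip_force: 20.0
```

Request:
hand_motion:
  segments: [0,0.3,0,0,0,0,0.6,0,0,0,0,0.9,0,0,0,0,1.2,0,0,0,0,1.4,0,0,0,0,1.52,0,0,0,0,1.6,0,0,0,0,1.64,0,0,0,0,1.64,0,0,0,0,1.64,0,0,0]

```text
time: 4.6
position: [0.6361, 0.2514, 0.043]
tool_rot: [-1.341, -2.841, 0.003]
ft_force: [-2.2, -2.6, 5.4]
grip_width: 0.111
grip_force: 20.0
```

To row units: -0.12 m is -2.4, -0.1 m is -2.

Request:
hand_motion:
  segments: [0,0,0,0,0.35,0,0,0,0,0.35,0,0,-0.4,0,0.35,0,0,-1.2,0,0.35,0,0,-2,0,0.1,0,0,-2.4,0,0,0,0,-2.4,0,0]

```text
time: 5.3
position: [0.6385, 0.2538, 0.1664]
tool_rot: [1.339, 2.837, 0.008]
ft_force: [-0.3, 0.2, 0.2]
grip_width: 0.16
grip_force: 0.0Traceback (most recent call last):
```

```bash
python3 - <<'E'
from h import *
ct=cam("top");i=ctrl.get_image("top");cv2.imwrite("pics/t2.png",i[...,::-1])
m=cv2.inRange(cv2.cvtColor(i,cv2.COLOR_RGB2HSV),(105,120,60),(125,255,255));m[:,240:]=0;y,x=np.nonzero(m);k=np.argmax(x+y);print("cover front corner",plane(ct,(x[k],y[k]),.038))
go([.384,.266,.15],[.437,.9])
E
```

```text
  File "<stdin>", line 3, in <module>
    return _wrapfunc(a, 'argmax', axis=axis, out=out, **kwds)
    return bound(*args, **kwds)
ValueError: attempt to get argmax of an empty sequence
```

```bash
python3 - <<'E'
from h import *
go([.384,.266,.15],[.437,.9])
E
```

```text
d [ 0.1713 -0.1874  0.0132] len 0.254 turn -0.43 or 2.712 tilt [0.003 0.001] x [-0.636  0.772] y [0.772 0.636] q7 0.02
```

To row units: -0.187 m is -3.74, 0.171 m is 3.42, -0.43 rad is -1.72.

Request:
hand_motion:
  segments: [0.6,-0.6,0.2,-0.4,0,1.1,-1.2,0.26,-0.8,0,1.6,-1.8,0.26,-1.2,0,2.2,-2.4,0.26,-1.72,0,2.8,-3,0.26,-1.72,0,3.42,-3.74,0.26,-1.72,0,3.42,-3.74,0.26,-1.72,0,3.42,-3.74,0.26,-1.72,0,3.42,-3.74,0.26,-1.72,0]

```text
time: 6.25
position: [0.3845, 0.2646, 0.149]
tool_rot: [-0.706, -3.061, -0.0]
ft_force: [0.0, 0.5, -0.4]
grip_width: 0.007
grip_force: 0.0
```

```bash
python3 - <<'E'
from h import *
s=ctrl.get_state();c=cam("wrist",s);i=ctrl.get_image("wrist");cv2.imwrite("pics/w2.png",i[...,::-1])
for n in ("well",):
    print(proj(c,[.5665,.195,.005]),proj(c,[.411,.2527,.06]))
go([.384,.266,.045],[.437,.9])
E
```

```text
[273.87360491 326.43053133] [261.50775812 223.02612245]
d [0.0008 0.0007 0.104 ] len 0.104 turn -0.001 or 3.14 tilt [-0.002  0.001] x [-0.899  0.438] y [0.438 0.899] q7 0.45
```

View pics/w2.png

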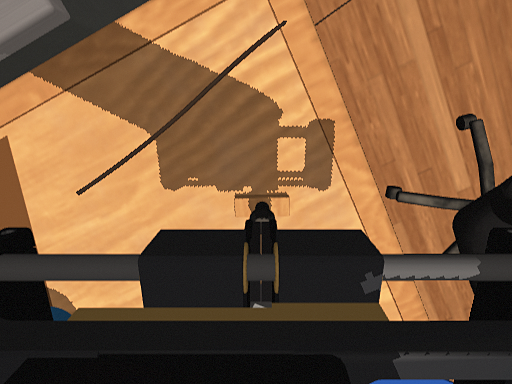

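```bash
python3 - <<'E'
from h import *
c=cam("wrist")
print(proj(c,ctrl.get_state()["position"]),"base centre px",proj(c,[.4119,.2529,.016]),[plane(c,p,.016).round(4) for p in((235,195),(290,195),(262,195))],[proj(c,p) for p in ([.3889,.2314,.016],[.4147,.2836,.016])])
E
```

```text
[260.61505349 235.24250587] base centre px [261.55245773 208.16322133] [array([0.3861, 0.2339, 0.016 ]), array([0.4118, 0.2868, 0.016 ]), array([0.3987, 0.2598, 0.016 ])] [array([234.15204113, 198.24699872]), array([288.43416447, 198.55406091])]
```

Request:
hand_motion:
  segments: [0,0,0.8,0,0,0,0,1.6,0,0,0,0,2,0,0,0,0,2.08,0,0,0,0,2.08,0,0]

```text
time: 6.8
position: [0.3835, 0.2658, 0.0448]
tool_rot: [-0.703, -3.058, -0.001]
ft_force: [-0.1, 0.5, -1.1]
grip_width: 0.01
grip_force: 0.0
```

Request:
hand_motion:
  segments: [-0.1,0,0,0,0,-0.2,0,0,0,0,-0.26,0,0,0,0,-0.32,0,0,0,0,-0.38,0,0,0,0,-0.44,0,0,0,0,-0.5,0,0,0,0,-0.56,0,0,0,0,-0.62,0,0,0,0,-0.68,0,0,0,0,-0.68,0,0,0,0,-0.68,0,0,0,0]

```text
time: 8.0
position: [0.4142, 0.2505, 0.0455]
tool_rot: [-0.704, -3.062, 0.0]
ft_force: [-0.2, -0.2, -0.0]
grip_width: 0.009
grip_force: 0.0
```

Request:
hand_motion:
  segments: [0.2,0,-0.4,0,0,0.2,0,-1.2,0,0,0.2,0,-2,0,0.3,0.2,0,-2.6,0,0.5,0.2,0,-2.6,0,0.7]

```text
time: 8.5
position: [0.4076, 0.2566, 0.1794]
tool_rot: [0.702, 3.055, 0.005]
ft_force: [0.1, 0.1, -0.2]
grip_width: 0.196
grip_force: 0.0
```

```bash
python3 - <<'E'
from h import *
s=ctrl.get_state(); np.save("w3.npy",np.r_[s["position"],s["tool_rot"]])
i=ctrl.get_image("wrist");cv2.imwrite("pics/w3.png",i[...,::-1])
j=ctrl.get_image("scene");cv2.imwrite("pics/s3.png",j[...,::-1])
cv2.imwrite("pics/c3.png",np.hstack([cv2.resize(j[210:350,110:310,::-1],(400,280),interpolation=2),cv2.resize(i[...,::-1],(373,280))]))
E
```

```text
(no output)
```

View pics/c3.png

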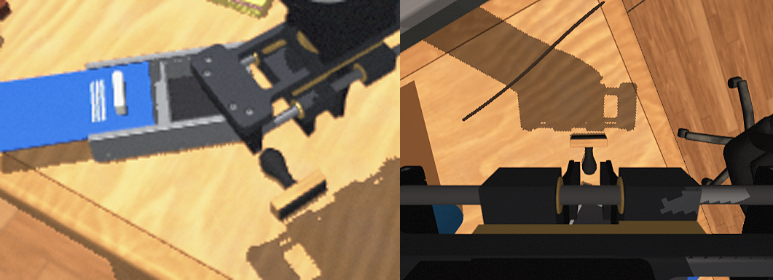

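The stamp lies on its side. In the wrist half of the picture its base is at (589,137) and its knob at (590,160), pointing toward the open compartment, and the cover is fully back. I'll shift forward for an unobstructed second view.

To row units: -0.07 m is -1.4, -0.06 m is -1.2.

Request:
hand_motion:
  segments: [-0.6,0,0,0,0.5,-1.2,0,0,0,0.5,-1.4,0,0,0,0.5,-1.4,0,0,0,0.5,-1.4,0,0,0,0.5]

```text
time: 9.1
position: [0.4666, 0.2252, 0.1745]
tool_rot: [-0.701, -3.06, 0.0]
ft_force: [0.0, 0.2, 0.0]
grip_width: 0.496
grip_force: 0.0
```

```bash
python3 - <<'E'
from h import *
s=ctrl.get_state(); np.save("w4.npy",np.r_[s["position"],s["tool_rot"]]); print(s["position"])
i=ctrl.get_image("wrist");cv2.imwrite("pics/w4.png",i[...,::-1])
a=cv2.imread("pics/w3.png")[150:260,190:330]; b=i[70:180,190:330,::-1]
cv2.imwrite("pics/c4.png",np.hstack([cv2.resize(x,None,fx=2.85,fy=2.85,interpolation=2) for x in(a,b)]))
E
```

```text
[0.46662816 0.22520829 0.17453785]
```

View pics/c4.png

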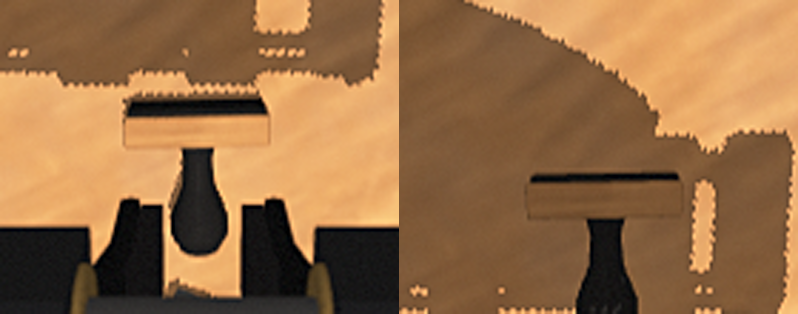

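In the crops, the base's upper side face has corners (123,117), (271,117), (123,148), (271,148) on the left and (526,182), (683,180), (526,219), (683,218) on the right. The knob tip is at left (200,253).

```bash
python3 - <<'E'
from h import *
C=[cam("wrist",dict(position=v[:3],tool_rot=v[3:])) for v in (np.load("w3.npy"),np.load("w4.npy"))]
L=np.array([(123,117),(271,117),(123,148),(271,148)])/2.85+[190,150]
Q=(np.array([(526,182),(683,180),(526,219),(683,218)])-[399,0])/2.85+[190,70]
P=[]
for a,b in zip(L,Q):
    x,e=tri([(C[0],a),(C[1],b)]);P.append(x);print(x.round(4),e.round(4), plane(C[0],a,.023).round(4),plane(C[1],b,.023).round(4))
P0=np.array([(plane(C[0],a,.023)+plane(C[1],b,.023))/2 for a,b in zip(L,Q)])
Y=P0[1]+P0[3]-P0[0]-P0[2];Y=Y[:2]/np.linalg.norm(Y[:2]);X=np.array([Y[1],-Y[0]])  # handle direction
b=P0.mean(0)[:2]; print("y",Y,"handle dir",X,"base mid(z=8)",b,"tip",plane(C[0],np.array([200,253])/2.85+[190,150],.012))
print("mid",b+.026*X,"knob z48",b+.04*X)
g=b+.036*X; go([*g,.004],Y)
E
```

```text
[0.4113 0.2206 0.0217] 0.0001 [0.4109 0.2208 0.023 ] [0.4113 0.2209 0.023 ]
[0.436  0.2744 0.0258] 0.0003 [0.437  0.2745 0.023 ] [0.4362 0.2743 0.023 ]
[0.4239 0.2138 0.0185] 0.0002 [0.4226 0.2147 0.023 ] [0.4236 0.2145 0.023 ]
[0.4496 0.2687 0.0211] 0.0002 [0.449 0.269 0.023] [0.4492 0.2685 0.023 ]
y [0.43181089 0.90196417] handle dir [ 0.90196417 -0.43181089] base mid(z=8) [0.42999596 0.24465279] tip [0.4835443  0.22011661 0.012     ]
mid [0.45344703 0.23342571] knob z48 [0.46607453 0.22738036]
d [0.0051 0.0017 0.1709] len 0.171 turn -0.003 or 3.138 tilt [-0.002 -0.   ] x [-0.901  0.435] y [0.435 0.901] q7 0.48
```

Request:
hand_motion:
  segments: [0.04,0.034,1,0,0.5,0.04,0.034,1.8,0,0.5,0.04,0.034,2.6,0,0.5,0.04,0.034,3,0,0.5,0.04,0.034,3.2,0,0.5,0.04,0.034,3.4,0,0.5,0.04,0.034,3.4,0,0.5,0.04,0.034,3.4,0,0,0.04,0.034,3.4,0,0,0.04,0.034,3.4,0,0,0.04,0.034,3.4,0,0]
  grip_n: 25

```text
time: 10.25
position: [0.4678, 0.2268, 0.0061]
tool_rot: [0.704, 3.06, 0.001]
ft_force: [-0.5, 0.3, 0.5]
grip_width: 0.26
grip_force: 25.0
```

Request:
hand_motion:
  segments: [0,0,-0.4,0,0,0,0,-1,0,0,0,0,-1.6,0,0,0,0,-1.6,0,0,0,0,-1.6,0,0]

```text
time: 10.75
position: [0.4676, 0.2264, 0.0858]
tool_rot: [0.704, 3.06, -0.0]
ft_force: [-0.1, 0.2, -1.0]
grip_width: 0.259
grip_force: 25.0
```

```bash
python3 - <<'E'
from h import *
s=ctrl.get_state(); np.save("w5.npy",np.r_[s["position"],s["tool_rot"]])
i=ctrl.get_image("wrist");cv2.imwrite("pics/w5.png",i[...,::-1])
j=ctrl.get_image("scene")
cv2.imwrite("pics/c5.png",np.hstack([cv2.resize(j[190:330,150:350,::-1],(400,280),interpolation=2),cv2.resize(i[120:300,130:390,::-1],(400,280))]))
E
```

```text
(no output)
```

View pics/c5.png

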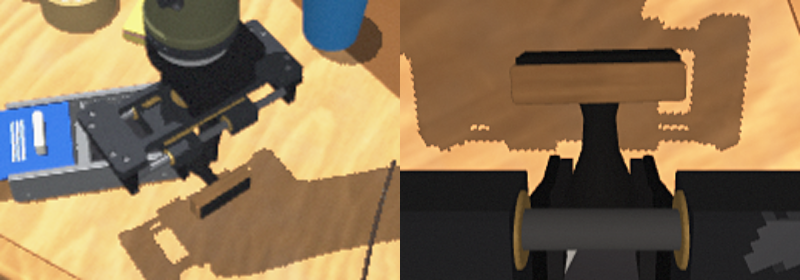

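The hand holds the stamp level, with its base at crop (600,84) and the knob between the pads. Next I check the tilt numerically and work out the placing move.

```bash
python3 - <<'E'
from h import *
v=np.load("w5.npy");s=dict(position=v[:3],tool_rot=v[3:]);c=cam("wrist",s);M=R.from_rotvec(v[3:]).as_matrix()
for x in(.050,.034): print("expected",[proj(c,v[:3]+M@[x,y,-.017]).round(1) for y in(-.03,.03)])
print("seen upper (201.5,162.4)(316.6,162.4) lower y 186")
go([.5768,.1826,.0858],[.771,.637])
E
```

```text
expected [array([201.5, 159.2]), array([319.8, 159.2])]
expected [array([203.3, 189.5]), array([318.1, 189.5])]
seen upper (201.5,162.4)(316.6,162.4) lower y 186
d [-0.1182  0.0091 -0.0015] len 0.119 turn 0.428 or -2.713 tilt [-0.002 -0.001] x [-0.9    0.437] y [0.437 0.9  ] q7 0.37
```

To row units: -0.118 m is -2.36, -0.1 m is -2, 0.428 rad is 1.712.

Request:
hand_motion:
  segments: [-0.4,0,-0.2,0.4,0,-1,0,-0.2,0.8,0,-1.6,0.1,-0.2,1.2,0,-2,0.18,-0.1,1.712,0,-2.36,0.18,0,1.712,0,-2.36,0.18,0,1.712,0,-2.36,0.18,0,1.712,0,-2.36,0.18,0,1.712,0]

```text
time: 11.65
position: [0.5758, 0.1843, 0.0851]
tool_rot: [-1.335, -2.842, 0.001]
ft_force: [-0.3, 0.6, -0.9]
grip_width: 0.256
grip_force: 25.0
```

```bash
python3 - <<'E'
from h import *
go([.5768,.1826,.012],[.771,.637])
E
```

```text
d [-0.002  -0.0003  0.0731] len 0.073 turn 0.002 or -3.139 tilt [-0.002  0.   ] x [-0.639  0.769] y [0.769 0.639] q7 0.06
```

Request:
hand_motion:
  segments: [-0.04,0,0.4,0,0,-0.04,0,0.8,0,0,-0.04,0,1.1,0,0,-0.04,0,1.3,0,0,-0.04,0,1.4,0,0,-0.04,0,1.46,0,0,-0.04,0,1.46,0,0]

```text
time: 12.35
position: [0.5787, 0.1819, 0.0127]
tool_rot: [1.338, 2.842, 0.0]
ft_force: [-0.4, -0.7, -0.3]
grip_width: 0.261
grip_force: 25.0
```

```bash
python3 - <<'E'
from h import *
s=ctrl.get_state();print(s["position"],s["ft_force"])
E
```

```text
[0.57870893 0.18194909 0.01268711] [-0.39262059 -0.66762758 -0.2514235 ]
```

To row units: -0.07 m is -1.4, -0.19 m is -3.8.

Request:
hand_motion:
  segments: [0,0,0.02,0,0,0,0,0.02,0,0.42,0,0,0.02,0,0.42,0,0,0.02,0,0.42,0,0,0,0,0.42,0,0,-0.4,0,0.42,0,0,-1,0,0.42,0,0,-2,0,0.42,-0.6,0,-2.8,0,0.35,-1.4,0,-3.4,0,0.35,-1.4,0,-3.8,0,0.35,-1.4,0,-3.8,0,0.35,-1.4,0,-3.8,0,0.35]

```text
time: 13.65
position: [0.6227, 0.1286, 0.2023]
tool_rot: [-1.336, -2.843, -0.0]
ft_force: [-1.8, -0.5, -0.3]
grip_width: 0.346
grip_force: 0.0
```

```bash
python3 - <<'E'
from h import *
s=ctrl.get_state();c=cam("wrist",s);i=ctrl.get_image("wrist");cv2.imwrite("pics/w6.png",i[...,::-1]);np.save("w6.npy",np.r_[s["position"],s["tool_rot"]])
u=np.array([.771,.637]);n=np.array([-.637,.771]);w=np.array([.5667,.1948])
print(s["position"],proj(c,[*w,.02]))
# wood-coloured base inside the compartment
h=cv2.cvtColor(i,cv2.COLOR_RGB2HSV); m=cv2.inRange(h,(5,70,60),(25,255,255))
q=np.array([proj(c,[*(w+a*u+b*n),.01]) for a,b in((-.04,-.039),(.04,-.039),(.04,.039),(-.04,.039))]);k=np.zeros_like(m);cv2.fillPoly(k,[q.round().astype(int)],255);m&=k
N,l,S,C=cv2.connectedComponentsWithStats(m)
for t in range(1,N):
    if S[t,4]>60:
        con=max(cv2.findContours((l==t).astype(np.uint8),0,1)[0],key=cv2.contourArea);b=cv2.boxPoints(cv2.minAreaRect(con))
        P=np.array([plane(c,p,.027)[:2] for p in b]);print(S[t],((P-w)@np.c_[u,n]*1000).round(1).tolist())
E
```

```text
[0.62273261 0.12860499 0.20232204] [259.58264133  96.47151835]
[233  66  55  17 825] [[-29.1, 30.3], [29.6, 31.6], [30.4, 16.1], [-29.1, 14.7]]
```

```bash
python3 - <<'E'
from h import *
i=ctrl.get_image("wrist");c=cam("wrist")
m=cv2.inRange(cv2.cvtColor(i,cv2.COLOR_RGB2HSV),(0,0,130),(180,60,255));u0=proj(c,[.6361,.2514,.056]);print(u0)
x,y=u0.astype(int);m2=m[max(0,y-40):y+40,x-14:x+14];p=np.argwhere(m2>0)
if len(p):print(len(p),plane(c,(p[:,1].mean()+x-14,p[:,0].mean()+max(0,y-40)),.056))
go([.6361,.2514,.1],[.771,.637])
E
```

```text
[348.88425302  96.8265908 ]
481 [0.6374708  0.25103004 0.056     ]
d [0.0852 0.0895 0.101 ] len 0.16 turn 0.002 or -3.139 tilt [-0.002 -0.   ] x [-0.639  0.769] y [0.769 0.639] q7 0.22
```

Units first: shifts go in units of 50 mm and turns go in units of 0.25 rad. So 0.158 m is 3.16, 0.15 m is 3.

Request:
hand_motion:
  segments: [0.6,0.6,0.4,0,0.35,1.2,1.2,1,0,0.35,1.7,1.8,1.6,0,0.35,1.7,1.8,2,0,0.35,1.7,1.8,2.4,0,0.35,1.7,1.8,2.8,0,0.35,1.7,1.8,3,0,0.35,1.7,1.8,3.16,0,0.35,1.7,1.8,3.16,0,0.35,1.7,1.8,3.16,0,0,1.7,1.8,3.16,0,0,1.7,1.8,3.16,0,0,1.7,1.8,3.16,0,0]
  grip_n: 20

```text
time: 15.05
position: [0.6376, 0.2497, 0.0453]
tool_rot: [-1.338, -2.842, 0.005]
ft_force: [-3.8, -3.0, 5.5]
grip_width: 0.11
grip_force: 20.0
```

Request:
hand_motion:
  segments: [0,-0.3,0,0,0,0,-0.6,0,0,0,0,-0.9,0,0,0,0,-1.2,0,0,0,0,-1.5,0,0,0,0,-1.7,0,0,0,0,-1.88,0,0,0,0,-2,0,0,0,0,-2.04,0,0,0,0,-2.06,0,0,0,0,-2.06,0,0,0,0,-2.06,0,0,0]

```text
time: 16.25
position: [0.5602, 0.1861, 0.0452]
tool_rot: [1.337, 2.841, 0.004]
ft_force: [3.6, 3.6, 2.6]
grip_width: 0.112
grip_force: 20.0
```

Request:
hand_motion:
  segments: [0,0.02,0,0,0.35,0,0.02,0,0,0.35,0,0.02,0,0,0.35,0,0.02,-0.4,0,0.35,0,0.02,-1.2,0,0.35,0,0.02,-2,0,0.35,-0.6,0.02,-2.8,0,0.35,-1.4,0.02,-3.4,0,0.35,-1.4,0.02,-3.4,0,0.35,-1.4,0.02,-3.4,0,0.35]

```text
time: 17.25
position: [0.6047, 0.1301, 0.2142]
tool_rot: [-1.342, -2.84, 0.001]
ft_force: [0.5, 0.6, -0.0]
grip_width: 0.35
grip_force: 0.0
```

```bash
python3 - <<'E'
from h import *
c=cam("wrist");i=ctrl.get_image("wrist");cv2.imwrite("pics/w7.png",i[...,::-1])
u=np.array([.771,.637]);n=np.array([-.637,.771]);w=np.array([.5667,.1948])
h=cv2.cvtColor(i,cv2.COLOR_RGB2HSV)
m=cv2.inRange(h,(105,120,40),(125,255,255)); k=np.zeros_like(m); q=np.array([proj(c,[*(w+a*u+b*n),.038]) for a,b in((-.06,-.05),(.15,-.05),(.15,.05),(-.06,.05))]);cv2.fillPoly(k,[q.round().astype(int)],255);m&=k
p=np.argwhere(m>0)[:,::-1]; P=np.array([plane(c,x,.038)[:2] for x in p]);L=(P-w)@np.c_[u,n]*1000
print("cover x from well", np.percentile(L[:,0],[.5,50,99.5]).round(1),"y",np.percentile(L[:,1],[1,99]).round(1))
r=proj(c,[*(w-.01*u),.056]).astype(int);a=cv2.inRange(h,(0,0,130),(180,60,255))[r[1]-35:r[1]+35,r[0]-14:r[0]+14];z=np.argwhere(a>0)
print(len(z),"rib x (want -10)",((plane(c,(z[:,1].mean()+r[0]-14,z[:,0].mean()+r[1]-35),.056)[:2]-w)@u*1000).round(1))
T=ctrl.get_image("top");A=cv2.imread("pics/top0.png")[...,::-1];d=np.abs(T.astype(int)-A).sum(2);
for nm,(x,y) in dict(glue=(265,203),notes=(263,171),tape=(255,124),mouse=(336,171)).items(): print(nm,np.median(d[y-10:y+10,x-10:x+10]))
print(ctrl.get_state()["ft_force"])
E
```

```text
cover x from well [-41.6  45.2 120.9] y [-41.5  39.7]
353 rib x (want -10) -10.3
glue 134.5
notes 48.0
tape 39.0
mouse 16.0
[-0.53176954  0.05505825  0.27599756]
```

```bash
python3 -c "
from bench import ctrl
print(ctrl.close_job())"
```

```text
the job is handed in; nothing more can be done
None
```

I handed the job in at about 17 s, with the stamp on its side in the compartment and the cover measured shut (rib within about 1 mm of its shut position); the bystanders' places weren't confirmed in the last picture, though no contact with them registered, and no verdict came back.

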